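# Find the high spot of a grinder burr on the truing stand

### The job

A new burr lies slightly off centre on this grinder truing stand; it has to be tapped true at its high spot, the place where its edge stands farthest out. Swing the pointer arm in by its handle, gently, until it is fully home against its stop, so that the sprung pointer rubs on the burr's edge; then hold the crank knob lightly and turn the burr slowly to feel where in the turn the pointer drags hardest, and bring it to a stop there. Leave the burr standing with its high spot at the pointer and the arm still home, let go, do not force anything, and leave the things around the stand alone.

Things in the scene. Friction and masses are not known exactly. Their poses are not given: they have to be found in the camera images.
- stand: Grey bench truing stand, fixed: base plate 130 x 268 mm, its top 18 mm high. Origin on the worktop under the wheel axis, z up, at yaw 0 its +x points away from the robot. The base runs from 86 mm on the +y side to 182 mm on the -y side of the axis; the pointer arm is on the -y side.
- wheel_axis (a point): Point on the upright turning axis of burr and crank, 53 mm above the worktop (half-way up the burr's edge). The burr is a steel ring of 98 mm outer diameter, 48 to 58 mm high, sitting about 1.5 mm off centre; in which direction is not known and can hardly be seen.
- crank_knob (a point): Centre of the black upright crank knob: round, 20 mm diameter, 80 to 116 mm above the worktop (this point 98 mm), 36 mm from the wheel axis; a light grip of 10 to 15 N a finger holds it well. It revolves freely on its pin, so a hand that holds it can go round the axis without turning itself. All else near its circle is lower than 83 mm.
- crank (a joint): Crank angle (rad), growing counter-clockwise from above; at 0 the knob is on the stand's -x side. It turns endlessly and stays where left; the burr turns with it, clocked differently each time. At the knob it takes about 1.5 N to turn with no rub and some 3 to 4 N more at the high spot; the pointer touches over about 220 degrees, its drag rising smoothly to the high spot and falling off alike beyond it.
- pivot (a point): Upright pivot axis of the pointer arm, 150 mm from the wheel axis on the stand's -y side, 53 mm above the worktop.
- swing_handle (a point): Centre of the small black upright handle on the pointer arm: round, 14 mm diameter, 62 to 82 mm above the worktop (this point 72 mm), 64 mm from the pivot. Below it is the arm's 16 mm wide block (44 to 62 mm high). It takes about 10 N here to swing the arm, which stays where it is left.
- pointer_arm: Pointer arm: origin on its pivot, 34 mm above the worktop, y along the arm towards its pointer. Fully home against its stop its y is that of the stand and points at the wheel axis; it starts swung out by 0.7 to 1.2 rad counter-clockwise from above. At its end a brass pointer with a 6 mm ball tip, 53 mm high and 98.5 mm from the pivot, slides back by 1 to 2 mm against a spring (3 N per mm) as the burr's edge presses on it.
- brush: Bystander: wooden grinder brush, 20 x 141 x 16 mm, lying left of the stand; origin under its middle.
- tamper: Bystander: tamper with wooden handle, 58 mm diameter, 97 mm high, left of the stand; origin under its middle.
- marker: Bystander: black felt marker, 18 x 134 x 18 mm, lying right of and before the stand; origin under its middle.
- dosing_cup: Bystander: steel dosing cup, 58 mm diameter, 50 mm high, right of and behind the stand; origin under its middle.

How it is judged:
On the way, in this order (a step that is already met when the one before it is completed fails the run):
1. the pointer arm is swung fully home against its stop (angle between the y axis of pointer_arm and the y axis of stand, either way round below 0.02 rad), for 0.2 s.
2. with the arm home and let go, the burr's high spot is at the pointer and the crank has stopped (angle between the y axis of pointer_arm and the y axis of stand, either way round below 0.025 rad and contact force between the fingers and pointer_arm below 0.2 N and contact force between pointer_arm and anything else above 3.95 N and velocity of joint crank between -0.05 and 0.05 rad/s), for 0.3 s.
At the end, for the whole second after the job is handed in: The pointer arm is home (within 0.025 rad of its stop), the burr's high spot is at the pointer (within about 20 degrees: it presses on the pointer with more than 3.95 N; 4.25 N is the most), the crank is at rest and the robot has let go (angle between the y axis of pointer_arm and the y axis of stand, either way round below 0.025 rad and contact force between the fingers and pointer_arm below 0.2 N and contact force between pointer_arm and anything else above 3.95 N and velocity of joint crank between -0.02 and 0.02 rad/s); the robot touches nothing.
It fails at once if the stand is forced: more than 60 N in all between the fingers and its parts (both fingers' grip counts) (contact force between the fingers and stand above 60 N).
It fails at once if the burr is spun fast: more than 4 rad/s (velocity of joint crank above 4 rad/s or velocity of joint crank below -4 rad/s).
It fails at once if a bystander is moved by more than 30 mm (distance of any of brush, tamper, marker, dosing_cup from where it was at the start of the episode above 0.03 m).
It also fails if it takes over 72 s, if anything falls off the work surface, if the arm or the gripper's body presses on something with over 40 N, if the wrist force passes 120 N, or if a joint passes its speed limit or range.

### The arm

A 6-joint arm with a two-finger parallel gripper is mounted at the origin on a cart in front of the work surface, level with it; the furniture and walls round the work are solid. World frame = base frame: x ahead of the robot, y to its left, z up, the work surface at z = 0. Lengths are in m, angles in rad, forces in N, time in s.
With the tool pointing down it reaches from about 0.325 to 0.85 m from the base axis. Payload 15.5 kg.
Tool frame: the origin (TCP) lies at the very end of the fingers, on their centre line; the grasp point (between the pads) lies 19 mm behind it; z points along the fingers, y is the direction in which the jaws open and shut (so a half turn about z gives the same grasp; the last joint's range is limited). The gripper opens to 91 mm and grips with 3 to 60 N. Pads are 32 mm wide; open, the fingers measure 118 mm over their backs; the gripper's body (76 mm by 178 mm) begins 60 mm behind the grasp point.
Start: joints at [1.141, 0.494, 1.345, -0, 1.302, -0.096], TCP at [0.205, 0.591, 0.214] pointing down, gripper open.
Joint ranges: [-2.91, 2.91], [-0.82, 2.16], [0.22, 2.67], [-1.22, 4.37], [0.12, 2.79], [-3.08, 3.08]. Speed limits (rad/s): [1.89, 1.89, 2.57, 3.01, 3.01, 3.01].

### API

Orientations are given as a unit quaternion [x, y, z, w].
In Python, from plant import ctrl gives the robot as it stands.
- The arm moves only by the tool apply_moves, never from a script. Its argument "series" is a list of rows, each a list of 3 entries, a list of its own where there are three numbers: the turn, a rotation vector about the tool's x, y, z in units of 5 degrees (1.0 is 5 degrees), then the shift along the tool's x, y, z in units of 50 mm (1.0 is 50 mm), then the closure in counts, from 0 (fully open) to 255 (shut). A call has 1 to 5 rows; each row is the pose to reach, as a shift and turn from the pose measured when the call began, along the tool's axes at that moment; what a row does not reach only later rows make up. A row lasts 1/8 s, in which the tool goes at most 62.5 mm and 10.7 degrees, less where a joint would pass 70% of its speed; a pose out of reach is approached as far as the arm can. A call with a gripper value outside its range is refused whole. The fingers move at their own pace and stop on an object; "squeeze" is the grip in N (left out, the last holds). Time passes only in rows, so rows that repeat a pose let the fingers close. It gives the time, the measured TCP pose, the force and the opening at its end, in the units of the state.
- ctrl.get_obs(): the state, without advancing time (a new reading comes with each control period).
- ctrl.get_image(name): name is "side" or "top"; returns a dict with "image" (480x640x3 uint8, red, green, blue), "z_map" (480x640 float32, m along the optical axis (not along the pixel's ray), 0 where there is no reading), "intrinsics" (3x3 intrinsics, pixels), "eye" and "rotation" of the camera in the world. Camera axes: x right, y down, z forward; pixel columns grow to the right and rows downward; lengths in m; the calibration is good to about 2 mm. A picture is of the moment at which its call begins.
- ctrl.hand_in(): hands the job in, once; it reports no verdict.
The state is a dict: "clock": time; "q": joint angles; "qd": joint speeds; "tau": joint torques, N m; "tool_pos": TCP position; "tool_rot": TCP orientation; "ft_force": force on the tool from outside, world axes, zero at the start; "wrist_torque": the same for the moment, N m; "width": opening from 0.0 (shut) to 1.0 (fully open).
Only numpy, scipy, OpenCV 4.12 (cv2) and the standard library are available. Lean on these libraries where they do the work, as an engineer would, in place of code of your own. Each camera call takes 0.05 s, during which the arm holds its last target.

## Working session

There is one attempt and no reset: what is moved stays moved. The work goes in short steps, Python scripts to look and compute and a tool call to move; the robot and the scene stay as the last step left them, time stands still between calls to the robot, and variables do not carry over. Pictures are saved under pics/ and viewed, and the job is handed in when it is done.

Besides the shell and the picture viewer there is one more tool, called after ">>>" by a JSON object that holds its "api" and its "payload", one argument or row to a line. apply_moves: Moves the arm, as the interface text tells. Its arguments: {"type":"object","properties":{"series":{"type":"array","items":{"type":"array"}},"squeeze":{"type":"number"}},"required":["series"]}

```bash
ls; mkdir -p pics; python3 - <<'E'
from plant import ctrl
import cv2,numpy as np
o=ctrl.get_obs()
for k,v in o.items(): print(k,np.round(v,4))
for n in("side","top"):
    d=ctrl.get_image(n); cv2.imwrite(f"pics/{n}0.png",d["image"][:,:,::-1]); np.savez(f"pics/{n}0.npz",**d)
    print(n,d["intrinsics"],d["eye"],d["rotation"])
E
```

```text
pics
clock 0.0
q [ 1.1415  0.4942  1.3461 -0.      1.3025 -0.0955]
qd [ 0.0021  0.0002  0.002   0.0001  0.0004 -0.0007]
tau [ 1.70000e-03 -8.78792e+01 -3.81855e+01  7.08000e-02  5.31000e-02
 -1.00000e-04]
tool_pos [0.2046 0.5902 0.2133]
tool_rot [ 1.661e-01  9.861e-01 -6.000e-04 -2.000e-04]
ft_force [0.7928 1.016  0.5006]
wrist_torque [-0.0159 -0.009  -0.0101]
width 1.0021
side [[498.64203277   0.         321.8261768 ]
 [  0.         498.64203277 246.77466861]
 [  0.           0.           1.        ]] [ 0.53531767 -0.99258102  0.72840988] [ 0.87528171  0.01323279 -0.00705313 -0.48338087]
top [[515.46130237   0.         322.41520366]
 [  0.         515.46130237 238.16089143]
 [  0.           0.           1.        ]] [ 0.36147409 -0.02514371  1.19789962] [-0.69716952  0.71485314 -0.03711525  0.03952354]
```

View pics/side0.png

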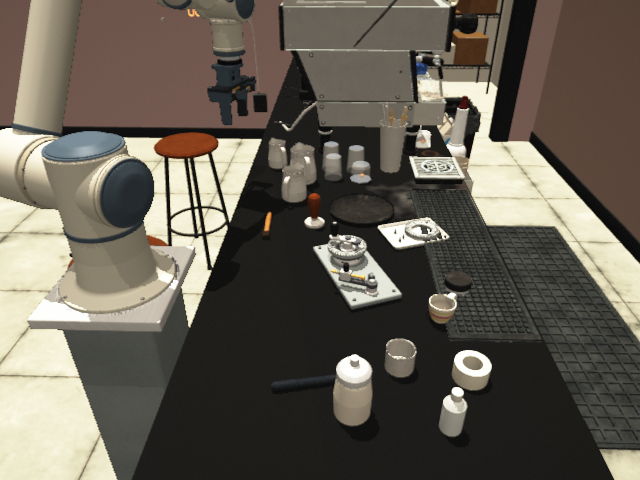

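View pics/top0.png

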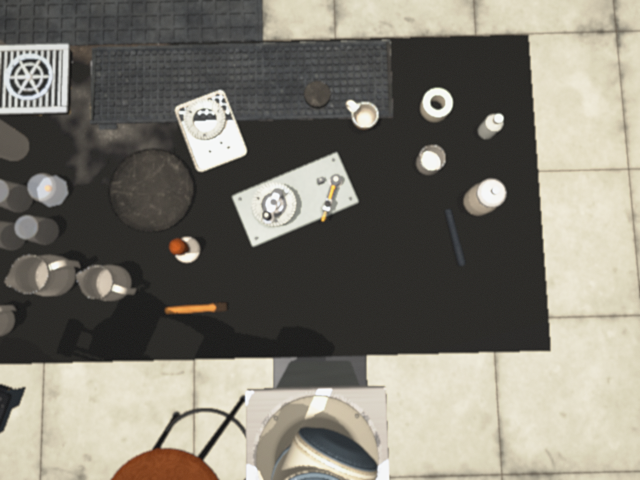

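The top view shows the grey base near (295,200), with the burr and knob near (273,204), and the arm swung out near (330,195). I'll zoom in next.

```bash
cat > h.py <<'E'
import numpy as np,cv2
from scipy.spatial.transform import Rotation as R
def ld(f): return dict(np.load(f))
def ray(d,u,v,z):
    K=d["intrinsics"];p=np.atleast_2d(np.c_[u,v]).astype(float)
    c=np.c_[(p[:,0]-K[0,2])/K[0,0],(p[:,1]-K[1,2])/K[1,1],np.ones(len(p))]
    w=R.from_quat(d["rotation"]).apply(c); e=d["eye"]
    return e+w*((z-e[2])/w[:,2])[:,None]
def proj(d,P):
    c=R.from_quat(d["rotation"]).inv().apply(np.atleast_2d(P)-d["eye"]);K=d["intrinsics"]
    return np.c_[K[0,0]*c[:,0]/c[:,2]+K[0,2],K[1,1]*c[:,1]/c[:,2]+K[1,2]]
E
python3 - <<'E'
from h import *
d=ld("pics/top0.npz");im=d["image"][:,:,::-1]
cv2.imwrite("pics/top0z.png",cv2.resize(im[145:250,225:365],None,fx=5.5,fy=5.5,interpolation=cv2.INTER_CUBIC))
s=ld("pics/side0.npz");im2=s["image"][:,:,::-1]
cv2.imwrite("pics/side0z.png",cv2.resize(im2[215:310,305:405],None,fx=6,fy=6,interpolation=cv2.INTER_CUBIC))
P=ray(d,*np.meshgrid(np.arange(640),np.arange(480)),0) if 0 else None
hsv=cv2.cvtColor(np.ascontiguousarray(im),cv2.COLOR_BGR2HSV)
m=((hsv[...,2]>110)).astype(np.uint8); m[:, :225]=0;m[:,365:]=0;m[:148]=0;m[250:]=0
m=cv2.morphologyEx(m,cv2.MORPH_CLOSE,np.ones((9,9)))
c=max(cv2.findContours(m,0,2)[0],key=cv2.contourArea)
b=cv2.boxPoints(cv2.minAreaRect(c));print(b)
w=ray(d,b[:,0],b[:,1],.018);print(w,[np.linalg.norm(w[i]-w[i-1]) for i in range(4)])
E
```

```text
[[230.16089 195.1528 ]
 [337.73907 150.54721]
 [360.50354 205.44974]
 [252.92535 250.05533]]
[[ 0.59597393  0.18927602  0.018     ]
 [ 0.69571039 -0.06377244  0.018     ]
 [ 0.56396974 -0.112858    0.018     ]
 [ 0.46651499  0.1376222   0.018     ]] [np.float64(0.13938341524394823), np.float64(0.2719942728091158), np.float64(0.14058801402981502), np.float64(0.26877082799064306)]
```

View pics/top0z.png

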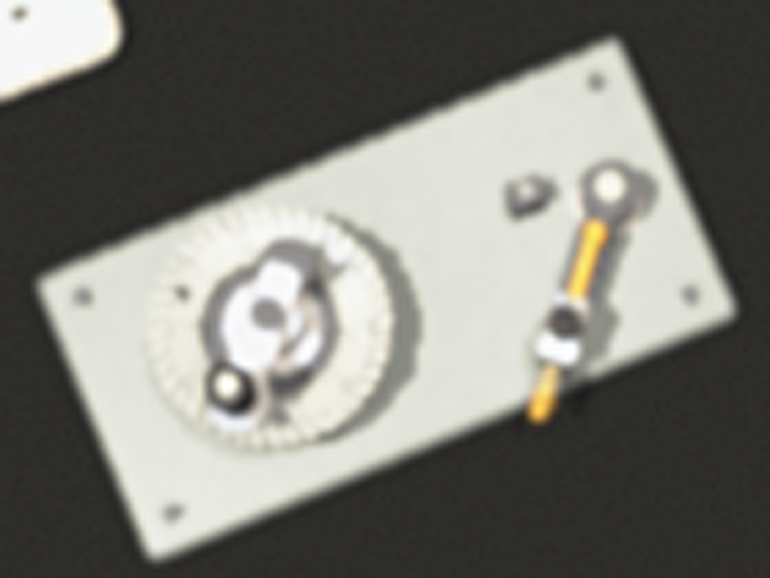

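View pics/side0z.png

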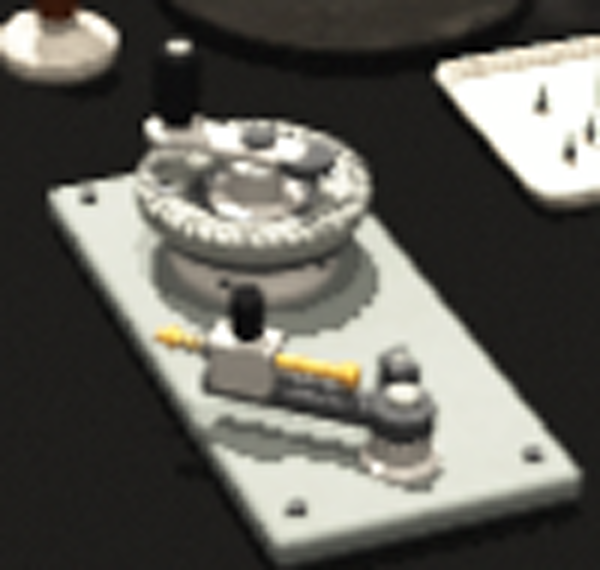

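```bash
python3 - <<'E'
from h import *
d=ld("pics/top0.npz")
def zp(x,y,z): return ray(d,225+x/5.5-.41,145+y/5.5-.41,z)[0]
C=np.array([zp(*c,.018) for c in [(38,280),(615,38),(737,315),(155,560)]])[:,:2]
# stand coords: far +y, far -y, near -y, near +y
S=np.array([[.065,.086],[.065,-.182],[-.065,-.182],[-.065,.086]])
A=S-S.mean(0);B=C-C.mean(0)
yaw=np.arctan2((A[:,0]*B[:,1]-A[:,1]*B[:,0]).sum(),(A*B).sum());c,s=np.cos(yaw),np.sin(yaw)
Rm=np.array([[c,-s],[s,c]]);t=C.mean(0)-Rm@S.mean(0)
print("yaw",yaw,"axis",t,"res",np.round(1e3*(C-(S@Rm.T+t)),1))
tt=lambda p:Rm.T@(p[:2]-t)
pv=Rm@[0,-.15]+t;print("pivot",pv)
k=zp(232,385,.116);h=zp(567,318,.082);p=zp(608,187,.062);hub=zp(268,313,.085)
for n,q in dict(k=k,h=h,p=p,hub=hub).items(): print(n,q,"stand",tt(q))
print("|k|",np.hypot(*tt(k)), "h r",np.hypot(*(h[:2]-pv)))
v=tt(h)-[0,-.15];print("arm angle",np.arctan2(-v[0],v[1]))
kk=tt(k);print("crank",np.arctan2(-kk[1],-kk[0]))
# side view check
e=ld("pics/side0.npz")
zs=lambda x,y,z: ray(e,305+x/6-.41,215+y/6-.41,z)[0]
for n,(x,y,z) in dict(k=(178,46,.116),h=(245,290,.082),nearleft=(48,190,.018),nr=(280,562,.018),fr=(582,490,.018)).items():
    q=zs(x,y,z);print("side",n,q,tt(q))
E
```

```text
yaw 0.37856185574244533 axis [0.56626726 0.08329374] res [[ 0.2 -1.1]
 [-0.4  1.2]
 [-0.6  1.1]
 [ 0.9 -1.3]]
pivot [ 0.62170494 -0.05608583]
k [0.53260057 0.09392729 0.116     ] stand [-0.02735299  0.02232336]
h [ 0.56158583 -0.03635362  0.082     ] stand [-0.04856978 -0.10944579]
p [ 0.61891327 -0.05468419  0.062     ] stand [-0.00207598 -0.14766584]
hub [0.56611684 0.08262344 0.085     ] stand [-0.0003875  -0.00056725]
|k| 0.03530606601676738 h r 0.06327454005923809
arm angle 0.8750941750657554
crank -0.684494021312105
side k [0.53403766 0.09628204 0.116     ] [-0.02514738  0.02398025]
side h [ 0.56151115 -0.03425786  0.082     ] [-0.04786462 -0.10747082]
side nearleft [0.47696979 0.1377354  0.018     ] [-0.06285415  0.08359   ]
side nr [ 0.57532696 -0.12019638  0.018     ] [-0.06678855 -0.19243075]
side fr [ 0.69246227 -0.07306066  0.018     ] [ 0.05947388 -0.19192378]
```

```bash
cat >> h.py <<'E'
T=np.array([.5663,.0833]);YAW=.3786
c_,s_=np.cos(YAW),np.sin(YAW);RM=np.array([[c_,-s_],[s_,c_]])
def s2w(x,y): return RM@[x,y]+T
def go(xyz,jaw=None):
    "print shift (units 50mm) and turn (units 5deg) from the current pose"
    from plant import ctrl
    o=ctrl.get_obs();r=R.from_quat(o["tool_rot"]);p=np.array(o["tool_pos"])
    y=r.apply([0,1,0]);cur=np.arctan2(y[1],y[0])
    if jaw is None: jaw=cur
    dj=(jaw-cur+np.pi/2)%np.pi-np.pi/2
    tgt_y=cur+dj
    # tool down with jaw y at tgt_y: x = y cross z
    Y=np.array([np.cos(tgt_y),np.sin(tgt_y),0]);Z=np.array([0,0,-1.]);X=np.cross(Y,Z)
    rt=R.from_matrix(np.c_[X,Y,Z]);
    print("pos",p.round(4),"jaw",cur.round(3),"F",np.round(o["ft_force"],1),"w",round(float(o["width"]),3),"t",o["clock"])
    print("turn",((r.inv()*rt).as_rotvec()/np.radians(5)).round(2),"shift",(r.inv().apply(np.array(xyz)-p)/.05).round(2))
E
python3 - <<'E'
from h import *
go([.5615,-.0355,.20],.679)
d=ld("pics/top0.npz")
z=d["z_map"];e=d["eye"][2]-z
for u,v in [(40,275),(105,283),(185,248),(48,190)]: print(e[v-8:v+8,u-8:u+8].max())
E
```

```text
pos [0.2046 0.5902 0.2134] jaw 1.237 F [-0.4  0.6 -0.6] w 0.999 t 0.1
turn [-0.01  0.    6.39] shift [-10.84  -9.48   0.28]
0.11940638670749193
1.1978996242029143
1.1978996242029143
1.1978996242029143
```

>>> {"api": "apply_moves", "payload": {
  "series": [
    [[0,0,2],[-1.1,-0.95,0],0],
    [[0,0,4],[-3.3,-2.9,0],40],
    [[0,0,6.4],[-5.5,-4.8,0],100],
    [[0,0,6.4],[-7.5,-6.6,0],157],
    [[0,0,6.4],[-9.2,-8.1,0.2],157]
  ],
  "squeeze": 10
}}

```text
clock: 0.72
tool_pos: [0.3595, 0.3169, 0.2119]
tool_rot: [0.432, 0.902, -0.0, 0.0]
ft_force: [1.4, 0.7, 0.2]
width: 0.593
```

```bash
python3 -c "
from h import *
go([.5615,-.0355,.12],.679)"
```

```text
pos [0.3595 0.3169 0.2119] jaw 0.678 F [1.4 0.7 0.2] w 0.593 t 0.725
turn [-0.01  0.01 -0.01] shift [-8.02 -1.28  1.84]
```

>>> {"api": "apply_moves", "payload": {
  "series": [
    [[0,0,0],[-2.5,-0.4,0],157],
    [[0,0,0],[-5,-0.8,0.1],157],
    [[0,0,0],[-7.2,-1.15,0.2],157],
    [[0,0,0],[-8.02,-1.28,0.5],157],
    [[0,0,0],[-8.02,-1.28,1.0],157]
  ]
}}

```text
clock: 1.35
tool_pos: [0.514, 0.0472, 0.1871]
tool_rot: [0.432, 0.902, -0.0, 0.001]
ft_force: [0.4, 1.1, -0.3]
width: 0.388
```

```bash
python3 -c "
from h import *
go([.5615,-.0355,.067],.679)"
```

```text
pos [0.514  0.0472 0.1871] jaw 0.678 F [ 0.4  1.1 -0.3] w 0.388 t 1.35
turn [ 0.    0.02 -0.01] shift [-1.88 -0.3   2.4 ]
```

>>> {"api": "apply_moves", "payload": {
  "series": [
    [[0,0,0],[-1,-0.15,0],157],
    [[0,0,0],[-1.88,-0.3,0.3],157],
    [[0,0,0],[-1.88,-0.3,0.8],157],
    [[0,0,0],[-1.88,-0.3,1.0],157],
    [[0,0,0],[-1.88,-0.3,1.0],157]
  ]
}}

```text
clock: 1.98
tool_pos: [0.5607, -0.0349, 0.1369]
tool_rot: [0.431, 0.902, -0.0, -0.0]
ft_force: [-0.4, -1.0, 0.4]
width: 0.383
```

```bash
python3 - <<'E'
from h import *
from plant import ctrl
go([.5615,-.0355,.067],.679)
ims=[]
for n,(a,b) in dict(side=(335,260),top=(320,200)).items():
    d=ctrl.get_image(n);np.savez(f"pics/{n}1.npz",**d)
    ims.append(cv2.resize(d["image"][b-50:b+50,a-50:a+50,::-1],(400,400),interpolation=cv2.INTER_CUBIC))
cv2.imwrite("pics/a1.png",np.hstack(ims))
E
```

```text
pos [ 0.5607 -0.0349  0.1369] jaw 0.679 F [-0.4 -1.   0.4] w 0.383 t 1.975
turn [-0.01  0.   -0.  ] shift [-0.02  0.01  1.4 ]
```

View pics/a1.png

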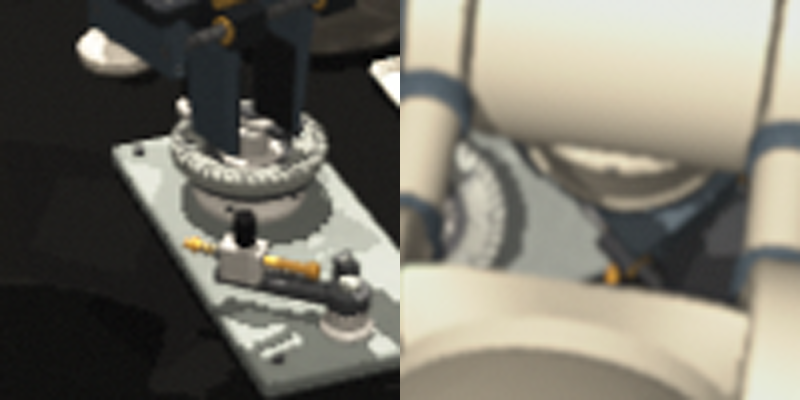

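The side view shows the handle at about (245,225), below the gap between the fingers (tips near x 220 and 285). I'll lower the gripper.

>>> {"api": "apply_moves", "payload": {
  "series": [
    [[0,0,0],[0,0,0.5],157],
    [[0,0,0],[0,0,1.0],157],
    [[0,0,0],[0,0,1.2],157],
    [[0,0,0],[0,0,1.39],157],
    [[0,0,0],[0,0,1.39],157]
  ]
}}

```text
clock: 2.7
tool_pos: [0.5617, -0.0349, 0.0685]
tool_rot: [0.431, 0.902, -0.0, 0.001]
ft_force: [-0.0, -0.4, 0.7]
width: 0.383
```

```bash
python3 - <<'E'
from h import *
from plant import ctrl
for a in (.875,.7,.5,.3,.1,0): print(a,s2w(-.064*np.sin(a),-.15+.064*np.cos(a)))
hh=s2w(0,-.086)
go([hh[0],hh[1],.067],.679)
d=ctrl.get_image("side");a,b=335,260
cv2.imwrite("pics/a2.png",cv2.resize(d["image"][b-50:b+50,a-50:a+50,::-1],(500,500),interpolation=cv2.INTER_CUBIC))
E
```

```text
0.875 [ 0.56093572 -0.0361156 ]
0.7 [ 0.56533998 -0.02583344]
0.5 [ 0.57247285 -0.01523076]
0.3 [ 0.58156995 -0.00625651]
0.1 [0.59226863 0.00073154]
0 [0.59808732 0.00339026]
pos [ 0.5617 -0.0349  0.0685] jaw 0.679 F [-0.  -0.4  0.7] w 0.383 t 2.7
turn [0.01 0.02 0.  ] shift [0.14 1.05 0.03]
```

View pics/a2.png

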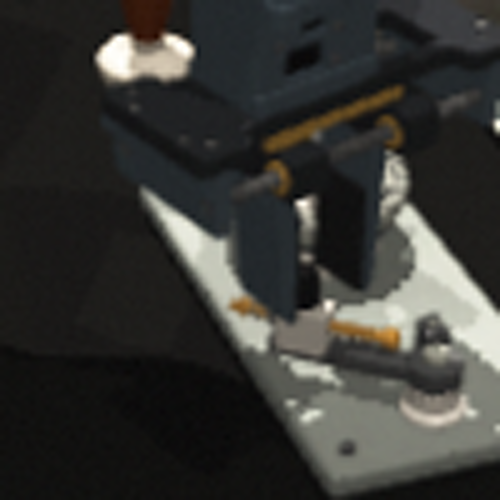

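The side view shows the handle (about 305,285) between the fingers. Pushing now.

>>> {"api": "apply_moves", "payload": {
  "series": [
    [[0,0,0],[0,0.15,0],157],
    [[0,0,0],[0.02,0.3,0],157],
    [[0,0,0],[0.04,0.45,0],157],
    [[0,0,0],[0.06,0.6,0],157],
    [[0,0,0],[0.08,0.75,0],157]
  ],
  "squeeze": 10
}}

```text
clock: 3.38
tool_pos: [0.5851, -0.0075, 0.0682]
tool_rot: [0.431, 0.902, -0.001, -0.002]
ft_force: [-13.8, -1.1, 0.2]
width: 0.383
```

```bash
python3 - <<'E'
from h import *
hh=s2w(0,-.086)
go([hh[0],hh[1],.067],.679)
E
```

```text
pos [ 0.5851 -0.0075  0.0682] jaw 0.679 F [-13.8  -1.1   0.2] w 0.383 t 3.375
turn [-0.05 -0.03  0.  ] shift [0.01 0.34 0.02]
```

>>> {"api": "apply_moves", "payload": {
  "series": [
    [[0,0,0],[0,0.12,0],157],
    [[0,0,0],[0,0.24,0],157],
    [[0,0,0],[0,0.34,0],157],
    [[0,0,0],[0,0.42,0],157]
  ]
}}

```text
clock: 3.88
tool_pos: [0.5997, 0.0062, 0.0679]
tool_rot: [0.431, 0.902, -0.002, -0.004]
ft_force: [-10.0, -3.5, 3.0]
width: 0.386
```

```bash
python3 - <<'E'
from h import *
hh=s2w(0,-.086)
go([hh[0],hh[1],.067],.679)
E
```

```text
pos [0.5997 0.0062 0.0679] jaw 0.679 F [-10.   -3.5   3. ] w 0.386 t 3.875
turn [-0.08 -0.06  0.  ] shift [-0.02 -0.06  0.02]
```

>>> {"api": "apply_moves", "payload": {
  "series": [
    [[0,0,0],[0,0.04,0],157],
    [[0,0,0],[0,0.08,0],157]
  ]
}}

```text
clock: 4.12
tool_pos: [0.6022, 0.0082, 0.068]
tool_rot: [0.431, 0.902, -0.003, -0.005]
ft_force: [-5.2, -10.0, -0.2]
width: 0.386
```

>>> {"api": "apply_moves", "payload": {
  "series": [
    [[0,0,0],[0,0.04,0],157],
    [[0,0,0],[0,0.04,0],157]
  ]
}}

```text
clock: 4.38
tool_pos: [0.6034, 0.0089, 0.068]
tool_rot: [0.431, 0.902, -0.004, -0.005]
ft_force: [-4.2, -9.0, -2.3]
width: 0.383
```

>>> {"api": "apply_moves", "payload": {
  "series": [
    [[0,0,0],[0,0.03,0],157],
    [[0,0,0],[0,0.03,0],157]
  ]
}}

```text
clock: 4.62
tool_pos: [0.6039, 0.0092, 0.0679]
tool_rot: [0.43, 0.903, -0.005, -0.005]
ft_force: [-4.8, -9.6, -0.8]
width: 0.383
```

>>> {"api": "apply_moves", "payload": {
  "series": [
    [[0,0,0],[-0.015,0.05,0],157],
    [[0,0,0],[-0.015,0.05,0],157]
  ]
}}

```text
clock: 4.88
tool_pos: [0.6055, 0.01, 0.0679]
tool_rot: [0.43, 0.903, -0.006, -0.006]
ft_force: [-5.9, -6.6, 0.3]
width: 0.384
```

>>> {"api": "apply_moves", "payload": {
  "series": [
    [[0,0,0],[-0.015,0.05,0],157],
    [[0,0,0],[-0.015,0.05,0],157]
  ]
}}

```text
clock: 5.12
tool_pos: [0.6059, 0.0103, 0.0677]
tool_rot: [0.43, 0.903, -0.008, -0.008]
ft_force: [-12.8, -11.4, 4.1]
width: 0.387
```

>>> {"api": "apply_moves", "payload": {
  "series": [
    [[0,0,0],[-0.015,0.05,0],157],
    [[0,0,0],[-0.015,0.05,0],157]
  ]
}}

```text
clock: 5.38
tool_pos: [0.606, 0.0103, 0.0675]
tool_rot: [0.43, 0.903, -0.01, -0.01]
ft_force: [-15.5, -13.8, 7.2]
width: 0.384
```

>>> {"api": "apply_moves", "payload": {
  "series": [
    [[0,0,0],[-0.015,0.05,0],157],
    [[0,0,0],[-0.015,0.05,0],157]
  ]
}}

```text
clock: 5.62
tool_pos: [0.606, 0.0104, 0.0674]
tool_rot: [0.43, 0.903, -0.012, -0.012]
ft_force: [-14.2, -12.7, 7.9]
width: 0.386
```

>>> {"api": "apply_moves", "payload": {
  "series": [
    [[0,0,0],[0,-0.07,0],157],
    [[0,0,0],[0,-0.14,0],157],
    [[0,0,0],[0,-0.2,0],157],
    [[0,0,0],[0,-0.2,0],157]
  ]
}}

```text
clock: 6.12
tool_pos: [0.5983, 0.0041, 0.0678]
tool_rot: [0.43, 0.903, -0.012, -0.012]
ft_force: [0.3, -0.6, 0.4]
width: 0.386
```

```bash
python3 - <<'E'
from h import *
go([.6,0,.13],.679)
E
```

```text
pos [0.5983 0.0041 0.0678] jaw 0.682 F [ 0.3 -0.6  0.4] w 0.386 t 6.125
turn [-0.36 -0.13  0.04] shift [-0.07 -0.06 -1.24]
```

>>> {"api": "apply_moves", "payload": {
  "series": [
    [[0,0,0],[0,0,-0.5],157],
    [[0,0,0],[0,0,-1],157],
    [[-0.36,-0.13,0],[0,0,-1.6],115],
    [[-0.36,-0.13,0],[0,0,-1.7],115]
  ]
}}

```text
clock: 6.62
tool_pos: [0.6018, 0.0049, 0.1547]
tool_rot: [0.43, 0.903, 0.001, 0.002]
ft_force: [-0.4, 1.0, 0.7]
width: 0.539
```

```bash
python3 - <<'E'
from h import *
from plant import ctrl
d=ctrl.get_image("side");np.savez("pics/side3.npz",**d);a,b=345,260
cv2.imwrite("pics/a3.png",cv2.resize(d["image"][b-50:b+50,a-50:a+50,::-1],(500,500),interpolation=cv2.INTER_CUBIC))
go([.5335,.095,.14],.679)
E
```

```text
pos [0.6015 0.005  0.1542] jaw 0.682 F [0.4 0.1 1.1] w 0.549 t 6.675
turn [0.02 0.02 0.04] shift [2.26 0.08 0.28]
```

View pics/a3.png

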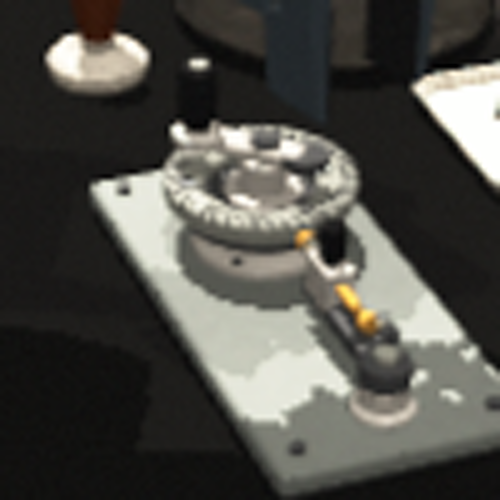

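The arm now points at the burr: brass tip at about (303,237), touching the edge, handle at about (332,240). On to the knob.

>>> {"api": "apply_moves", "payload": {
  "series": [
    [[0,0,0],[0.9,0.03,0],115],
    [[0,0,0],[1.8,0.06,0],115],
    [[0,0,0],[2.26,0.08,0.1],115],
    [[0,0,0],[2.26,0.08,0.28],115],
    [[0,0,0],[2.26,0.08,0.28],115]
  ]
}}

```text
clock: 7.3
tool_pos: [0.5337, 0.0946, 0.1389]
tool_rot: [0.43, 0.903, 0.0, 0.001]
ft_force: [-0.5, -0.0, 0.8]
width: 0.55
```

```bash
python3 - <<'E'
from h import *
from plant import ctrl
d=ld("pics/side3.npz")
hp=ray(d,295+332/5-.4,210+222/5-.4,.082)[0];print(hp, RM.T@(hp[:2]-T))
d=ctrl.get_image("side");a,b=345,260
cv2.imwrite("pics/a4.png",cv2.resize(d["image"][b-50:b+50,a-50:a+50,::-1],(500,500),interpolation=cv2.INTER_CUBIC))
go([.5335,.095,.089],.679)
E
```

```text
[0.59893959 0.00482247 0.082     ] [ 0.00132129 -0.08498423]
pos [0.534  0.0944 0.1393] jaw 0.681 F [0.  0.3 0.3] w 0.55 t 7.35
turn [0.01 0.02 0.03] shift [ 0.02 -0.    1.01]
```

View pics/a4.png

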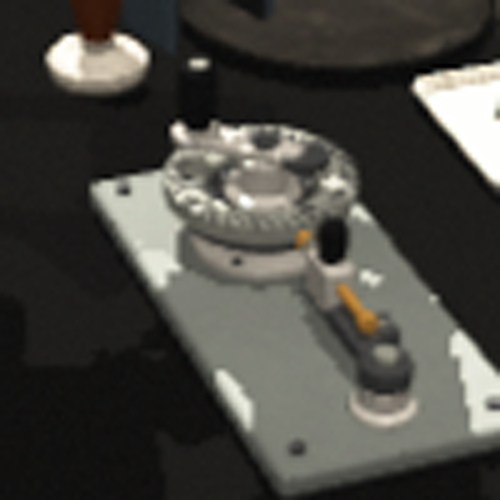

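Fingers (blue at x≈175, dark at x≈250) straddle the knob top at (197,65). I'll lower the gripper.

>>> {"api": "apply_moves", "payload": {
  "series": [
    [[0,0,0],[0,0,0.35],115],
    [[0,0,0],[0,0,0.6],115],
    [[0,0,0],[0,0,0.8],115],
    [[0,0,0],[0,0,1.0],115],
    [[0,0,0],[0,0,1.0],115]
  ]
}}

```text
clock: 7.98
tool_pos: [0.5338, 0.0944, 0.0887]
tool_rot: [0.43, 0.903, -0.0, 0.0]
ft_force: [0.4, 0.4, 1.1]
width: 0.548
```

```bash
python3 - <<'E'
from h import *
from plant import ctrl
d=ctrl.get_image("side");a,b=345,245
cv2.imwrite("pics/a5.png",cv2.resize(d["image"][b-50:b+50,a-50:a+50,::-1],(500,500),interpolation=cv2.INTER_CUBIC))
go([.5335,.095,.089],.679)
E
```

```text
pos [0.5341 0.0944 0.0892] jaw 0.682 F [-0.1  1.3  0.1] w 0.553 t 8.025
turn [0.01 0.01 0.03] shift [ 0.02 -0.    0.  ]
```

View pics/a5.png

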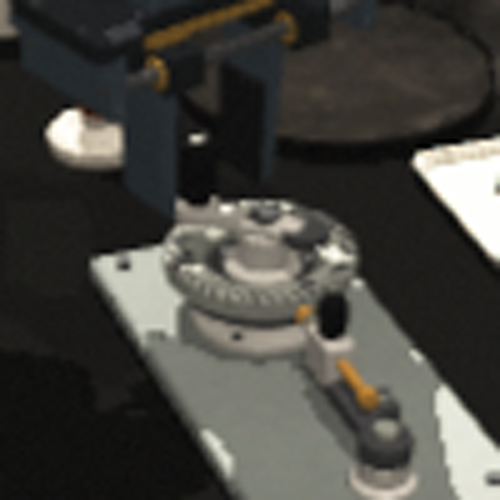

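The knob (197,165) sits between the fingers. I'll close on it.

>>> {"api": "apply_moves", "payload": {
  "series": [
    [[0,0,0],[0,0,0],200],
    [[0,0,0],[0,0,0],200],
    [[0,0,0],[0,0,0],255],
    [[0,0,0],[0,0,0],255],
    [[0,0,0],[0,0,0],255]
  ],
  "squeeze": 12
}}

```text
clock: 8.65
tool_pos: [0.5339, 0.0945, 0.0894]
tool_rot: [0.43, 0.903, 0.0, 0.001]
ft_force: [-2.2, 0.4, 4.8]
width: 0.215
```

```bash
cat >> h.py <<'E'
RK=.036
def plan(degs):
    "rows: tool shift to put the knob at these crank turns (deg) from the present one"
    from plant import ctrl
    o=ctrl.get_obs();r=R.from_quat(o["tool_rot"]);p=np.array(o["tool_pos"])
    v=p[:2]-T;a=np.arctan2(v[1],v[0]);st=RM.T@v
    f=np.array(o["ft_force"]);t=np.array([-np.sin(a),np.cos(a)]);n=np.array([np.cos(a),np.sin(a)])
    y=r.apply([0,1,0])
    print("clock",o["clock"],"crank deg",np.degrees(np.arctan2(-st[1],-st[0])).round(1),"r mm",(np.hypot(*v)*1e3).round(2),"z",p[2].round(4),"Ft",(f[:2]@t).round(2),"Fn",(f[:2]@n).round(2),"w",round(float(o["width"]),3),"jaw",np.arctan2(y[1],y[0]).round(3))
    for d in degs:
        b=a+np.radians(d);q=np.r_[T+RK*np.array([np.cos(b),np.sin(b)]),.089]
        print(d,(r.inv().apply(q-p)/.05).round(3).tolist())
E
python3 - <<'E'
from h import *
plan([0])
E
```

```text
clock 8.65 crank deg -40.7 r mm 34.24 z 0.0894 Ft 0.38 Fn 2.18 w 0.215 jaw 0.681
0 [0.03, -0.019, 0.007]
```

```bash
python3 - <<'E'
from h import *
plan([5,10,15,20])
E
```

```text
clock 8.65 crank deg -40.7 r mm 34.24 z 0.0894 Ft 0.38 Fn 2.18 w 0.215 jaw 0.681
5 [-0.006, -0.07, 0.007]
10 [-0.046, -0.119, 0.007]
15 [-0.09, -0.164, 0.007]
20 [-0.137, -0.205, 0.007]
```

>>> {"api": "apply_moves", "payload": {
  "series": [
    [[0,0,0],[-0.005,-0.07,0],255],
    [[0,0,0],[-0.045,-0.12,0],255],
    [[0,0,0],[-0.09,-0.165,0],255],
    [[0,0,0],[-0.137,-0.205,0],255]
  ]
}}

```text
clock: 9.15
tool_pos: [0.5313, 0.0825, 0.0894]
tool_rot: [0.43, 0.903, 0.001, 0.002]
ft_force: [4.8, 1.9, -2.0]
width: 0.216
```

```bash
python3 - <<'E'
from h import *
plan([6,12,18,24])
E
```

```text
clock 9.15 crank deg -20.4 r mm 35.05 z 0.0894 Ft -1.8 Fn -4.83 w 0.216 jaw 0.681
6 [-0.05, -0.058, 0.009]
12 [-0.116, -0.094, 0.009]
18 [-0.186, -0.123, 0.009]
24 [-0.258, -0.145, 0.009]
```

```bash
cat >> h.py <<'E'
_plan=plan
def plan(degs):
    from plant import ctrl
    import json
    o=ctrl.get_obs()
    open("log.txt","a").write(json.dumps([o["clock"],*map(float,o["tool_pos"][:2]),*map(float,o["ft_force"][:2])])+"\n")
    _plan(degs)
E
sed -i 's/^T=.*;YAW/T=np.array([.5669,.0835]);YAW/' h.py
echo '[9.15,0.5313,0.0825,4.8,1.9]' > log.txt
python3 -c "
from h import *
_plan([6,12,18,24])"
```

```text
Traceback (most recent call last):
NameError: name '_plan' is not defined. Did you mean: 'plan'?
```

```bash
cat > p.py <<'E'
import sys,h
h._plan([float(a) for a in sys.argv[1:]]) if 0 else h.plan([float(a) for a in sys.argv[1:]])
E
rm log.txt; python3 p.py 6 12 18 24
```

```text
clock 9.15 crank deg -20.1 r mm 35.66 z 0.0894 Ft -1.78 Fn -4.84 w 0.216 jaw 0.681
6.0 [-0.058, -0.048, 0.009]
12.0 [-0.124, -0.084, 0.009]
18.0 [-0.194, -0.113, 0.009]
24.0 [-0.266, -0.134, 0.009]
```

>>> {"api": "apply_moves", "payload": {
  "series": [
    [[0,0,0],[-0.06,-0.048,0],255],
    [[0,0,0],[-0.125,-0.084,0],255],
    [[0,0,0],[-0.195,-0.113,0],255],
    [[0,0,0],[-0.266,-0.134,0],255]
  ]
}}

```text
clock: 9.65
tool_pos: [0.5341, 0.0677, 0.0894]
tool_rot: [0.43, 0.903, 0.0, 0.001]
ft_force: [-1.2, 1.1, 1.9]
width: 0.218
```

```bash
python3 p.py 6 12 18 24
```

```text
clock 9.65 crank deg 4.0 r mm 36.44 z 0.0894 Ft -1.54 Fn 0.55 w 0.218 jaw 0.681
6.0 [-0.076, -0.005, 0.008]
12.0 [-0.151, -0.011, 0.008]
18.0 [-0.227, -0.009, 0.009]
24.0 [-0.301, 0.001, 0.009]
```

>>> {"api": "apply_moves", "payload": {
  "series": [
    [[0,0,0],[-0.076,-0.005,0],255],
    [[0,0,0],[-0.15,-0.01,0],255],
    [[0,0,0],[-0.227,-0.01,0],255],
    [[0,0,0],[-0.3,0,0],255]
  ]
}}

```text
clock: 10.15
tool_pos: [0.5426, 0.0554, 0.0893]
tool_rot: [0.43, 0.903, -0.0, 0.0]
ft_force: [-5.9, -3.3, 6.2]
width: 0.217
```

```bash
python3 p.py 6 12 18 24
```

```text
clock 10.15 crank deg 27.4 r mm 37.15 z 0.0893 Ft -2.25 Fn 6.35 w 0.217 jaw 0.682
6.0 [-0.069, 0.04, 0.007]
12.0 [-0.141, 0.064, 0.007]
18.0 [-0.209, 0.096, 0.007]
24.0 [-0.274, 0.135, 0.007]
```

```bash
cat > fit.py <<'E'
import json,numpy as np
from scipy.optimize import least_squares
L=np.array([[8.65,.5339,.0945,-2.2,.4]]+[json.loads(l) for l in open("log.txt")])
s=least_squares(lambda c:np.hypot(L[:,1]-c[0],L[:,2]-c[1])-.036,[.566,.083])
print("centre",s.x.round(4),"res mm",(s.fun*1e3).round(2))
E
python3 fit.py
```

```text
centre [0.5674 0.0815] res mm [-0.1   0.11  0.02 -0.05]
```

```bash
sed -i 's/^T=.*;YAW/T=np.array([.5674,.0815]);YAW/' h.py; sed -i '$d' log.txt; python3 p.py 6 12 18 24
```

```text
clock 10.15 crank deg 24.7 r mm 36.01 z 0.0893 Ft -1.95 Fn 6.45 w 0.217 jaw 0.682
6.0 [-0.074, 0.014, 0.007]
12.0 [-0.146, 0.035, 0.007]
18.0 [-0.216, 0.064, 0.007]
24.0 [-0.282, 0.099, 0.007]
```

>>> {"api": "apply_moves", "payload": {
  "series": [
    [[0,0,0],[-0.074,0.014,0],255],
    [[0,0,0],[-0.146,0.035,0],255],
    [[0,0,0],[-0.216,0.064,0],255],
    [[0,0,0],[-0.282,0.1,0],255]
  ]
}}

```text
clock: 10.65
tool_pos: [0.5553, 0.0474, 0.0894]
tool_rot: [0.43, 0.903, -0.001, 0.0]
ft_force: [-3.4, 0.5, 5.8]
width: 0.217
```

```bash
python3 p.py 5 10 15 20;python3 fit.py
```

```text
clock 10.65 crank deg 48.8 r mm 36.16 z 0.0894 Ft -3.4 Fn 0.66 w 0.217 jaw 0.682
5.0 [-0.05, 0.038, 0.007]
10.0 [-0.099, 0.077, 0.007]
15.0 [-0.145, 0.121, 0.007]
20.0 [-0.186, 0.168, 0.007]
centre [0.5674 0.0814] res mm [-0.07  0.12 -0.   -0.09  0.05]
```

Drag is rising (−3.4 N). Continuing.

>>> {"api": "apply_moves", "payload": {
  "series": [
    [[0,0,0],[-0.05,0.038,0],255],
    [[0,0,0],[-0.1,0.077,0],255],
    [[0,0,0],[-0.145,0.12,0],255],
    [[0,0,0],[-0.186,0.168,0],255]
  ]
}}

```text
clock: 11.15
tool_pos: [0.5676, 0.0453, 0.0894]
tool_rot: [0.43, 0.903, -0.001, 0.0]
ft_force: [-4.9, -0.1, 6.1]
width: 0.216
```

```bash
python3 p.py 5 10 15 20;python3 fit.py
```

```text
clock 11.15 crank deg 68.7 r mm 36.16 z 0.0894 Ft -4.87 Fn 0.04 w 0.216 jaw 0.682
5.0 [-0.035, 0.053, 0.007]
10.0 [-0.067, 0.106, 0.007]
15.0 [-0.095, 0.163, 0.007]
20.0 [-0.117, 0.221, 0.007]
centre [0.5674 0.0814] res mm [-0.06  0.12 -0.01 -0.11  0.03  0.04]
```

>>> {"api": "apply_moves", "payload": {
  "series": [
    [[0,0,0],[-0.035,0.053,0],255],
    [[0,0,0],[-0.067,0.106,0],255],
    [[0,0,0],[-0.095,0.163,0],255],
    [[0,0,0],[-0.117,0.221,0],255]
  ]
}}

```text
clock: 11.65
tool_pos: [0.5798, 0.0475, 0.0893]
tool_rot: [0.43, 0.903, -0.001, -0.0]
ft_force: [-5.0, -0.7, 6.5]
width: 0.218
```

```bash
python3 p.py 5 10 15 20;python3 fit.py
```

```text
clock 11.65 crank deg 88.4 r mm 36.15 z 0.0893 Ft -4.96 Fn -1.02 w 0.218 jaw 0.682
5.0 [-0.015, 0.061, 0.007]
10.0 [-0.028, 0.123, 0.006]
15.0 [-0.035, 0.185, 0.006]
20.0 [-0.036, 0.248, 0.006]
centre [0.5674 0.0814] res mm [-0.05  0.13 -0.   -0.11  0.02  0.03  0.03]
```

>>> {"api": "apply_moves", "payload": {
  "series": [
    [[0,0,0],[-0.015,0.061,0],255],
    [[0,0,0],[-0.028,0.123,0],255],
    [[0,0,0],[-0.035,0.185,0],255],
    [[0,0,0],[-0.036,0.248,0],255]
  ]
}}

```text
clock: 12.15
tool_pos: [0.5905, 0.0537, 0.0893]
tool_rot: [0.43, 0.903, -0.001, -0.0]
ft_force: [-5.4, -2.0, 7.2]
width: 0.214
```

```bash
python3 p.py 5 10 15 20;python3 fit.py
```

```text
clock 12.15 crank deg 108.0 r mm 36.12 z 0.0893 Ft -5.39 Fn -1.9 w 0.214 jaw 0.682
5.0 [0.006, 0.063, 0.007]
10.0 [0.015, 0.125, 0.007]
15.0 [0.029, 0.186, 0.006]
20.0 [0.049, 0.246, 0.006]
centre [0.5674 0.0814] res mm [-0.04  0.14 -0.   -0.11  0.01  0.02  0.02  0.03]
```

>>> {"api": "apply_moves", "payload": {
  "series": [
    [[0,0,0],[0.006,0.063,-0.005],255],
    [[0,0,0],[0.015,0.125,-0.01],255],
    [[0,0,0],[0.029,0.186,-0.01],255],
    [[0,0,0],[0.049,0.246,-0.01],255]
  ]
}}

```text
clock: 12.65
tool_pos: [0.5982, 0.0629, 0.0895]
tool_rot: [0.43, 0.903, -0.002, -0.001]
ft_force: [-3.2, -3.6, -0.1]
width: 0.216
```

```bash
python3 p.py 5 10 15 20;python3 fit.py
```

```text
clock 12.65 crank deg 127.2 r mm 36.02 z 0.0895 Ft -4.77 Fn -0.86 w 0.216 jaw 0.682
5.0 [0.024, 0.058, 0.009]
10.0 [0.053, 0.114, 0.009]
15.0 [0.087, 0.167, 0.008]
20.0 [0.125, 0.217, 0.008]
centre [0.5674 0.0814] res mm [-0.04  0.13 -0.   -0.11  0.01  0.02  0.03  0.04 -0.03]
```

>>> {"api": "apply_moves", "payload": {
  "series": [
    [[0,0,0],[0.024,0.058,0],255],
    [[0,0,0],[0.053,0.114,0],255],
    [[0,0,0],[0.087,0.167,0],255],
    [[0,0,0],[0.125,0.217,0],255]
  ]
}}

```text
clock: 13.15
tool_pos: [0.6027, 0.0743, 0.0894]
tool_rot: [0.43, 0.903, -0.002, -0.001]
ft_force: [-4.1, -3.3, 4.1]
width: 0.215
```

```bash
python3 p.py 5 10 15 20;python3 fit.py
```

```text
clock 13.15 crank deg 146.8 r mm 36.03 z 0.0894 Ft -4.02 Fn -3.34 w 0.215 jaw 0.682
5.0 [0.042, 0.046, 0.007]
10.0 [0.088, 0.089, 0.007]
15.0 [0.138, 0.128, 0.007]
20.0 [0.19, 0.162, 0.007]
centre [0.5674 0.0814] res mm [-0.04  0.14  0.   -0.11  0.01  0.02  0.02  0.03 -0.03  0.03]
```

>>> {"api": "apply_moves", "payload": {
  "series": [
    [[0,0,0],[0.042,0.046,-0.003],255],
    [[0,0,0],[0.088,0.089,-0.005],255],
    [[0,0,0],[0.138,0.128,-0.005],255],
    [[0,0,0],[0.19,0.162,-0.005],255]
  ]
}}

```text
clock: 13.65
tool_pos: [0.603, 0.0869, 0.0895]
tool_rot: [0.43, 0.903, -0.002, -0.001]
ft_force: [-2.4, -4.3, -0.0]
width: 0.215
```

```bash
python3 p.py 5 10 15 20;python3 fit.py
```

```text
clock 13.65 crank deg 166.9 r mm 35.98 z 0.0895 Ft -3.91 Fn -2.99 w 0.215 jaw 0.682
5.0 [0.055, 0.03, 0.009]
10.0 [0.113, 0.054, 0.009]
15.0 [0.173, 0.074, 0.009]
20.0 [0.234, 0.088, 0.009]
centre [0.5674 0.0814] res mm [-0.04  0.14  0.01 -0.11  0.02  0.02  0.02  0.03 -0.03  0.03  0.02]
```

>>> {"api": "apply_moves", "payload": {
  "series": [
    [[0,0,0],[0.055,0.03,0],255],
    [[0,0,0],[0.113,0.054,0],255],
    [[0,0,0],[0.173,0.074,0],255],
    [[0,0,0],[0.234,0.088,0],255]
  ]
}}

```text
clock: 14.15
tool_pos: [0.5989, 0.0989, 0.0894]
tool_rot: [0.43, 0.903, -0.002, -0.001]
ft_force: [-2.8, -4.6, 1.2]
width: 0.214
```

```bash
python3 p.py 5 10 15 20;python3 fit.py
```

```text
clock 14.15 crank deg -172.8 r mm 35.99 z 0.0894 Ft -2.72 Fn -4.67 w 0.214 jaw 0.682
5.0 [0.062, 0.009, 0.009]
10.0 [0.125, 0.012, 0.009]
15.0 [0.188, 0.009, 0.008]
20.0 [0.25, 0.001, 0.008]
centre [0.5674 0.0814] res mm [-0.03  0.15  0.02 -0.09  0.03  0.03  0.03  0.03 -0.04  0.02  0.01  0.06]
```

>>> {"api": "apply_moves", "payload": {
  "series": [
    [[0,0,0],[0.062,0.009,0],255],
    [[0,0,0],[0.125,0.012,0],255],
    [[0,0,0],[0.188,0.009,0],255],
    [[0,0,0],[0.25,0,0],255]
  ]
}}

```text
clock: 14.65
tool_pos: [0.5909, 0.1087, 0.0894]
tool_rot: [0.43, 0.903, -0.002, -0.001]
ft_force: [-1.3, -4.8, 1.1]
width: 0.214
```

```bash
python3 p.py 5 10 15 20;cat >> fit.py <<'E'
from h import YAW
c=s.x;v=L[:,1:3]-c;a=np.arctan2(v[:,1],v[:,0]);t=np.c_[-np.sin(a),np.cos(a)]
Ft=(L[:,3:]*t).sum(1);cr=np.degrees(a-YAW-np.pi)%360
dirn=np.where(L[:,0]<=TREV,1,-1) if (TREV:=float(__import__("os").environ.get("TREV","1e9"))) else 0
for q,f in zip(cr,Ft): print(round(q),round(f,2),end=" | ")
ca=np.cos(np.radians(110))
def mod(p): 
    x=np.cos(np.radians(cr-p[0]));return -dirn*(p[1]+p[2]*np.clip((x-ca)/(1-ca),0,None))+p[3]*(p[3]*0+1)*(len(set(dirn))>1)
k=L[:,0]>9
f=least_squares(lambda p:(mod(p)-Ft)[k],[105,1.5,3.5,0]);print("\npeak deg, base, rub, bias",f.x.round(2),"rms",np.sqrt((f.fun**2).mean()).round(2))
E
python3 fit.py
```

```text
clock 14.65 crank deg -152.5 r mm 35.97 z 0.0894 Ft -2.17 Fn -4.42 w 0.214 jaw 0.682
5.0 [0.061, -0.013, 0.009]
10.0 [0.121, -0.032, 0.009]
15.0 [0.179, -0.056, 0.009]
20.0 [0.235, -0.085, 0.009]
centre [0.5674 0.0814] res mm [-0.03  0.16  0.03 -0.08  0.04  0.04  0.03  0.03 -0.04  0.01  0.01  0.05
  0.06]
317 0.43 | 336 -2.06 | 1 -1.5 | 25 -1.93 | 49 -3.4 | 69 -4.87 | 88 -4.96 | 108 -5.39 | 127 -4.77 | 147 -4.01 | 167 -3.9 | 187 -2.71 | 208 -2.16 | 
peak deg, base, rub, bias [110.42   1.49   3.52   0.  ] rms 0.36
```

```bash
sed -i '$d' log.txt; python3 p.py -6 -12 -18 -24; 
```

```text
clock 14.65 crank deg -152.5 r mm 35.97 z 0.0894 Ft -2.17 Fn -4.42 w 0.214 jaw 0.682
-6.0 [-0.075, 0.01, 0.009]
-12.0 [-0.15, 0.011, 0.009]
-18.0 [-0.225, 0.005, 0.009]
-24.0 [-0.299, -0.009, 0.009]
```

>>> {"api": "apply_moves", "payload": {
  "series": [
    [[0,0,0],[-0.075,0.01,0],255],
    [[0,0,0],[-0.15,0.011,0],255],
    [[0,0,0],[-0.225,0.005,0],255],
    [[0,0,0],[-0.3,-0.009,0],255]
  ]
}}

```text
clock: 15.15
tool_pos: [0.6, 0.0967, 0.0894]
tool_rot: [0.43, 0.903, -0.002, -0.001]
ft_force: [-5.9, -0.0, 2.9]
width: 0.216
```

```bash
python3 p.py -5 -10 -15 -20
```

```text
clock 15.15 crank deg -176.7 r mm 35.99 z 0.0894 Ft 2.48 Fn -5.4 w 0.216 jaw 0.682
-5.0 [-0.06, -0.018, 0.008]
-10.0 [-0.119, -0.041, 0.008]
-15.0 [-0.175, -0.069, 0.008]
-20.0 [-0.228, -0.102, 0.008]
```

>>> {"api": "apply_moves", "payload": {
  "series": [
    [[0,0,0],[-0.06,-0.018,0],255],
    [[0,0,0],[-0.12,-0.041,0],255],
    [[0,0,0],[-0.175,-0.07,0],255],
    [[0,0,0],[-0.228,-0.102,0],255]
  ]
}}

```text
clock: 15.65
tool_pos: [0.6033, 0.0849, 0.0894]
tool_rot: [0.43, 0.903, -0.002, -0.001]
ft_force: [-5.0, 3.6, 2.1]
width: 0.217
```

```bash
python3 p.py -5 -10 -15 -20
```

```text
clock 15.65 crank deg 163.8 r mm 36.06 z 0.0894 Ft 4.09 Fn -4.59 w 0.217 jaw 0.682
-5.0 [-0.05, -0.038, 0.008]
-10.0 [-0.097, -0.079, 0.009]
-15.0 [-0.141, -0.124, 0.009]
-20.0 [-0.181, -0.173, 0.009]
```

>>> {"api": "apply_moves", "payload": {
  "series": [
    [[0,0,0],[-0.05,-0.038,0],255],
    [[0,0,0],[-0.097,-0.08,0],255],
    [[0,0,0],[-0.14,-0.124,0],255],
    [[0,0,0],[-0.18,-0.173,0],255]
  ]
}}

```text
clock: 16.15
tool_pos: [0.6025, 0.073, 0.0894]
tool_rot: [0.43, 0.903, -0.001, -0.001]
ft_force: [-3.3, 5.0, 0.7]
width: 0.215
```

```bash
python3 p.py -5 -10 -15 -20
```

```text
clock 16.15 crank deg 144.7 r mm 36.08 z 0.0894 Ft 4.08 Fn -4.43 w 0.215 jaw 0.682
-5.0 [-0.035, -0.053, 0.008]
-10.0 [-0.066, -0.107, 0.008]
-15.0 [-0.092, -0.164, 0.009]
-20.0 [-0.114, -0.223, 0.009]
```

>>> {"api": "apply_moves", "payload": {
  "series": [
    [[0,0,0],[-0.035,-0.053,0],255],
    [[0,0,0],[-0.066,-0.107,0],255],
    [[0,0,0],[-0.092,-0.164,0],255],
    [[0,0,0],[-0.114,-0.223,0],255]
  ]
}}

```text
clock: 16.65
tool_pos: [0.598, 0.0622, 0.0895]
tool_rot: [0.43, 0.903, -0.001, -0.001]
ft_force: [-1.5, 7.7, -1.4]
width: 0.214
```

```bash
python3 p.py -5 -10 -15 -20
```

```text
clock 16.65 crank deg 126.0 r mm 36.17 z 0.0895 Ft 5.65 Fn -5.38 w 0.214 jaw 0.681
-5.0 [-0.014, -0.061, 0.009]
-10.0 [-0.027, -0.123, 0.009]
-15.0 [-0.033, -0.185, 0.009]
-20.0 [-0.035, -0.248, 0.01]
```

>>> {"api": "apply_moves", "payload": {
  "series": [
    [[0,0,0],[-0.014,-0.061,0],255],
    [[0,0,0],[-0.027,-0.123,0],255],
    [[0,0,0],[-0.033,-0.185,0],255],
    [[0,0,0],[-0.035,-0.248,0],255]
  ]
}}

```text
clock: 17.15
tool_pos: [0.5904, 0.0536, 0.0895]
tool_rot: [0.43, 0.903, 0.0, -0.001]
ft_force: [2.3, 5.9, -4.0]
width: 0.212
```

```bash
python3 p.py -5 -10 -15 -20
```

```text
clock 17.15 crank deg 107.9 r mm 36.15 z 0.0895 Ft 5.57 Fn -3.06 w 0.212 jaw 0.681
-5.0 [0.005, -0.063, 0.01]
-10.0 [0.013, -0.125, 0.01]
-15.0 [0.026, -0.187, 0.01]
-20.0 [0.044, -0.247, 0.01]
```

>>> {"api": "apply_moves", "payload": {
  "series": [
    [[0,0,0],[0.005,-0.063,0.005],255],
    [[0,0,0],[0.013,-0.125,0.008],255],
    [[0,0,0],[0.026,-0.187,0.008],255],
    [[0,0,0],[0.044,-0.247,0.008],255]
  ]
}}

```text
clock: 17.65
tool_pos: [0.5811, 0.048, 0.0895]
tool_rot: [0.431, 0.903, 0.002, 0.0]
ft_force: [3.7, 5.6, -1.4]
width: 0.214
```

```bash
python3 p.py -5 -10 -15 -20
```

```text
clock 17.65 crank deg 90.6 r mm 36.18 z 0.0895 Ft 5.56 Fn -3.8 w 0.214 jaw 0.681
-5.0 [0.024, -0.058, 0.009]
-10.0 [0.05, -0.116, 0.009]
-15.0 [0.081, -0.17, 0.009]
-20.0 [0.116, -0.222, 0.008]
```

>>> {"api": "apply_moves", "payload": {
  "series": [
    [[0,0,0],[0.024,-0.058,0],255],
    [[0,0,0],[0.05,-0.116,0],255],
    [[0,0,0],[0.081,-0.17,0],255],
    [[0,0,0],[0.116,-0.222,0],255]
  ]
}}

```text
clock: 18.15
tool_pos: [0.5699, 0.0455, 0.0895]
tool_rot: [0.431, 0.903, 0.002, 0.001]
ft_force: [4.7, 1.3, -5.7]
width: 0.214
```

```bash
python3 p.py -5 -10 -15 -20
```

```text
clock 18.15 crank deg 72.2 r mm 36.12 z 0.0895 Ft 4.79 Fn -0.98 w 0.214 jaw 0.68
-5.0 [0.04, -0.049, 0.01]
-10.0 [0.083, -0.095, 0.01]
-15.0 [0.129, -0.137, 0.009]
-20.0 [0.179, -0.175, 0.009]
```

>>> {"api": "apply_moves", "payload": {
  "series": [
    [[0,0,0],[0.04,-0.049,0.005],255],
    [[0,0,0],[0.083,-0.095,0.009],255],
    [[0,0,0],[0.129,-0.137,0.009],255],
    [[0,0,0],[0.179,-0.175,0.009],255]
  ]
}}

```text
clock: 18.65
tool_pos: [0.5575, 0.0468, 0.0893]
tool_rot: [0.431, 0.903, 0.002, 0.002]
ft_force: [3.6, -1.5, 5.9]
width: 0.215
```

```bash
python3 p.py -5 -10 -15 -20; TREV=14.7 python3 fit.py
```

```text
clock 18.65 crank deg 52.4 r mm 36.11 z 0.0893 Ft 3.89 Fn 0.48 w 0.215 jaw 0.68
-5.0 [0.054, -0.032, 0.007]
-10.0 [0.11, -0.061, 0.006]
-15.0 [0.168, -0.085, 0.006]
-20.0 [0.228, -0.104, 0.006]
centre [0.5674 0.0814] res mm [ 0.    0.19  0.05 -0.07  0.03  0.03  0.01  0.01 -0.07 -0.02 -0.02  0.04
  0.06  0.03  0.05  0.03  0.08  0.03  0.05 -0.02 -0.01]
317 0.43 | 336 -2.06 | 1 -1.5 | 25 -1.93 | 49 -3.4 | 69 -4.87 | 88 -4.96 | 108 -5.39 | 127 -4.77 | 147 -4.01 | 167 -3.9 | 187 -2.7 | 208 -2.15 | 184 2.5 | 164 4.1 | 145 4.1 | 126 5.67 | 108 5.57 | 91 5.56 | 72 4.79 | 52 3.89 | 
peak deg, base, rub, bias [1.0774e+02 1.4000e+00 3.8000e+00 7.0000e-02] rms 0.4
```

Both sweeps put the peak at about 108°. I'll bring the crank there.

```bash
python3 p.py 6 12 18 24 30
```

```text
clock 18.65 crank deg 52.4 r mm 36.11 z 0.0893 Ft 3.89 Fn 0.48 w 0.215 jaw 0.68
6.0 [-0.058, 0.048, 0.007]
12.0 [-0.112, 0.101, 0.008]
18.0 [-0.161, 0.158, 0.008]
24.0 [-0.203, 0.221, 0.008]
30.0 [-0.238, 0.288, 0.009]
```

>>> {"api": "apply_moves", "payload": {
  "series": [
    [[0,0,0],[-0.058,0.048,0],255],
    [[0,0,0],[-0.112,0.1,0],255],
    [[0,0,0],[-0.16,0.158,0],255],
    [[0,0,0],[-0.203,0.22,0],255],
    [[0,0,0],[-0.238,0.288,0],255]
  ]
}}

```text
clock: 19.27
tool_pos: [0.5746, 0.0462, 0.0894]
tool_rot: [0.431, 0.903, 0.001, 0.001]
ft_force: [-2.5, -5.4, 6.6]
width: 0.217
```

```bash
python3 p.py 6 12 18 24 26 28
```

```text
clock 19.275 crank deg 79.9 r mm 36.01 z 0.0894 Ft -3.55 Fn 4.82 w 0.217 jaw 0.681
6.0 [-0.031, 0.069, 0.007]
12.0 [-0.055, 0.14, 0.007]
18.0 [-0.071, 0.214, 0.008]
24.0 [-0.079, 0.289, 0.008]
26.0 [-0.08, 0.314, 0.008]
28.0 [-0.081, 0.339, 0.008]
```

>>> {"api": "apply_moves", "payload": {
  "series": [
    [[0,0,0],[-0.031,0.069,0],255],
    [[0,0,0],[-0.055,0.14,0],255],
    [[0,0,0],[-0.071,0.214,0],255],
    [[0,0,0],[-0.079,0.29,0],255],
    [[0,0,0],[-0.081,0.339,0],255]
  ]
}}

```text
clock: 19.9
tool_pos: [0.5895, 0.0532, 0.0894]
tool_rot: [0.43, 0.903, 0.0, 0.0]
ft_force: [-0.5, -7.1, 6.3]
width: 0.217
```

```bash
python3 p.py 0 1 2 3 4
```

```text
clock 19.9 crank deg 106.3 r mm 35.93 z 0.0894 Ft -4.83 Fn 5.29 w 0.217 jaw 0.681
0.0 [-0.001, -0.0, 0.007]
1.0 [-0.002, 0.013, 0.007]
2.0 [-0.001, 0.025, 0.007]
3.0 [-0.001, 0.038, 0.007]
4.0 [-0.001, 0.05, 0.007]
```

>>> {"api": "apply_moves", "payload": {
  "series": [
    [[0,0,0],[0,0.01,-0.005],255],
    [[0,0,0],[0,0.01,-0.005],255],
    [[0,0,0],[0,0.01,-0.005],255]
  ]
}}

```text
clock: 20.27
tool_pos: [0.5898, 0.0534, 0.0895]
tool_rot: [0.43, 0.903, 0.0, 0.0]
ft_force: [5.8, -3.1, -0.9]
width: 0.214
```

```bash
python3 p.py 0 1 2
```

```text
clock 20.275 crank deg 106.9 r mm 35.91 z 0.0895 Ft 2.6 Fn 6.04 w 0.214 jaw 0.681
0.0 [-0.002, -0.0, 0.01]
1.0 [-0.002, 0.013, 0.01]
2.0 [-0.002, 0.025, 0.01]
```

Now release: open to about 35–50 mm slowly.

>>> {"api": "apply_moves", "payload": {
  "series": [
    [[0,0,0],[0,0,0],185],
    [[0,0,0],[0,0,0],160],
    [[0,0,0],[0,0,0],130],
    [[0,0,0],[0,0,0],115]
  ]
}}

```text
clock: 20.78
tool_pos: [0.5897, 0.0535, 0.0894]
tool_rot: [0.43, 0.903, 0.0, -0.0]
ft_force: [0.0, -0.9, -0.3]
width: 0.543
```

>>> {"api": "apply_moves", "payload": {
  "series": [
    [[0,0,0],[0,0,-0.3],115],
    [[0,0,0],[0,0,-0.8],115],
    [[0,0,0],[0,0,-1.6],115],
    [[0,0,0],[0,0,-2.4],115],
    [[0,0,0],[0,0,-2.6],115]
  ]
}}

```text
clock: 21.4
tool_pos: [0.5908, 0.0534, 0.2231]
tool_rot: [0.43, 0.903, 0.001, 0.002]
ft_force: [-0.7, 0.4, -1.0]
width: 0.547
```

```bash
python3 - <<'E'
from h import *
from plant import ctrl
d=ctrl.get_image("side");np.savez("pics/side6.npz",**d);a,b=345,260
cv2.imwrite("pics/a6.png",cv2.resize(d["image"][b-50:b+50,a-50:a+50,::-1],(600,600),interpolation=cv2.INTER_CUBIC))
E
```

```text
(no output)
```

View pics/a6.png

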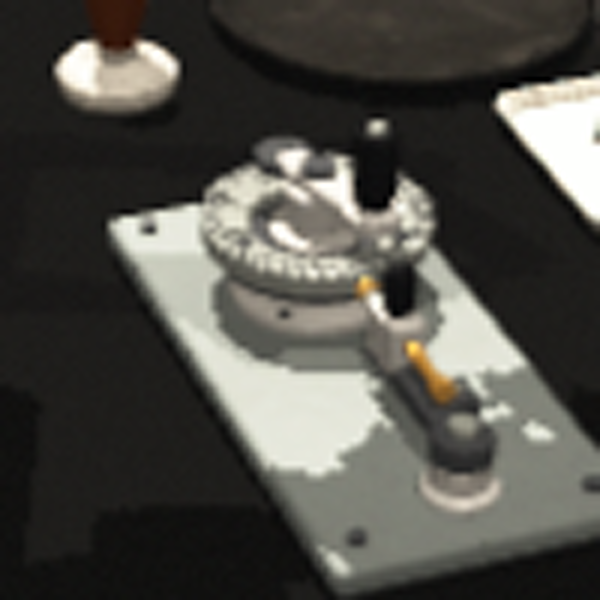

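```bash
python3 - <<'E'
from h import *
d=ld("pics/side6.npz");q=ray(d,295+377/6-.4,210+127/6-.4,.116)[0]
v=RM.T@(q[:2]-T);print("knob",q,"crank",np.degrees(np.arctan2(-v[1],-v[0])),np.hypot(*v))
e=ld("pics/side3.npz")
# arm region registration between right after homing and now
A=cv2.cvtColor(e["image"][245:280,352:372],cv2.COLOR_RGB2HSV);B=cv2.cvtColor(d["image"][245:280,352:372],cv2.COLOR_RGB2HSV)
for X in(A,B):
    m=(X[...,1]>120)&(X[...,2]>90);ys,xs=np.nonzero(m);print("brass",m.sum(),xs.mean()+352,ys.mean()+245)
    m=(X[:16,:,2]<45);ys,xs=np.nonzero(m);print("handle",m.sum(),xs.mean()+352,ys.mean()+245)
E
```

```text
knob [0.59070961 0.05588526 0.116     ] crank 110.61025737103137 0.0346331167734356
brass 42 363.5238095238095 268.3333333333333
handle 73 365.67123287671234 252.5068493150685
brass 37 364.5135135135135 269.4864864864865
handle 68 365.72058823529414 252.75
```

```bash
python3 -c "
from plant import ctrl
print(ctrl.hand_in()); print(ctrl.get_obs()['clock'])"
```

```text
the job is handed in; nothing more can be done
None
the job is handed in; nothing more can be done
```

The burr is standing with its high spot at the pointer, the arm is home, and the job is handed in. It reports no verdict.

- **Swinging the arm in:** I pushed the handle with one finger of the part-open gripper until it stopped within about 0.1 mm of the worked-out home position. The force there was about 20 N. The picture after homing gave an arm angle of 0 to 0.02 rad, no finer than the cameras can show.
- **Finding the high spot:** I held the knob at 12 N and turned the burr through most of a turn one way, then back through the rubbing part. The free drag was about 1.4 N and the rub added about 3.8 N at its peak. The forward sweep alone put the peak at a crank angle of 110°, and both sweeps together at 108°.
- **Where I left it:** I stopped at 106.9°, let go and lifted clear. The wrist force then read zero within its noise.

**Last checks:**
- **Crank:** the camera put the knob at about 111° with the radius about 1.4 mm short. That is within the camera's error of the 106.9° measured at the grip, and both are near the peak.
- **Arm:** the handle had not moved in the image since the arm came home (0.2 pixel).
- **Pointer:** the brass pointer had moved back about 1 pixel, as expected when the burr presses on it.
- **Not checked:** the force on the pointer itself could not be measured. I did not measure the bystanders' positions at the end, but the gripper never went near them.

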